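# Store the test tiles in the hidden drawer of the display riser

### The arm

A 6-joint arm with a two-finger parallel gripper is mounted at the origin on the work surface. World frame = base frame: x ahead of the robot, y to its left, z up, the work surface at z = 0. Lengths are in m, angles in degrees, forces in N, time in s.
With the tool pointing down it reaches from about 0.275 to 0.75 m from the base axis. Payload 10.2 kg.
Tool frame: the origin (TCP) lies midway between the tips of the shut fingers; the grasp point (between the pads) lies 19 mm behind it (r.pinch_z is the distance from the TCP to the grasp point, in m); z points along the fingers, y is the line along which they close (so a half turn about z gives the same grasp; the last joint's range is limited). The gripper opens to 88 mm and grips with 3 to 60 N. Pads are 18 mm wide; open, the fingers measure 123 mm over their backs; the gripper's body (75 mm by 187 mm) begins 45 mm behind the grasp point.
Start: joints at [-82.701, 17.928, 85.812, -0, 76.261, -12.8], TCP at [0.18, -0.493, 0.199] pointing down, gripper open.
Joint ranges: [-168.41, 168.41], [-55.51, 124.54], [10.69, 146.95], [-70.63, 250.63], [1, 178], [-165.06, 165.06]. Speed limits (degrees/s): [136.94, 136.94, 172.46, 180, 180, 180].

### API

Orientations are given as [roll, pitch, yaw] about the fixed x, y, z axes, in that order (R = Rz(yaw) Ry(pitch) Rx(roll)).
In Python, from plant import r gives the robot as it stands.
- The arm moves only by the shell command python3 -m creep 'ROWS' [FORCE]. ROWS is JSON, one flat list of numbers, 5 for each row, row after row: the shift along the tool's x, y, z as a fraction of full scale, then the turn about the tool's z as a fraction of full scale, then the opening, from 0 (shut) to 1 (fully open). In form: [tx, ty, tz, yaw, grip, tx, ty, tz, yaw, grip, ...]. A call has exactly 8 rows; each row is the pose to reach, as a shift and turn from the pose commanded when the call began, along the tool's axes at that moment; what a row does not reach only later rows make up. Full scale, the value 1, is 40 cm for a shift and 90 degrees for a turn. A row lasts 1/8 s, in which the tool goes at most 62.5 mm and 10.7 degrees, less where a joint would pass 70% of its speed; a pose out of reach is approached as far as the arm can. A call with a number of a shift or a turn outside -1 to 1 is refused whole. A call with a gripper value outside its range is refused whole. The fingers move at their own pace and stop on an object; FORCE is the grip in N (left out, the last holds). Time passes only in rows, so rows that repeat a pose let the fingers close, or fill a call up. It gives the time, the measured TCP pose, the force, the opening and the grip force at its end, in the units of the state.
- r.get_state(): the state, without advancing time (a new reading comes with each control period).
- r.get_image(name): name is "scene" or "top" or "wrist"; returns the picture (384x512x3 uint8, red, green, blue); there is no depth.
- r.camera_model(name): a dict with "fx", "fy", "cx", "cy" (pixels), "R" (3x3) and "t" (3): a world point X has camera coordinates R X + t. Camera axes: x right, y down, z forward; pixel columns grow to the right and rows downward; lengths in m; the calibration is good to about 2 mm. A picture is of the moment at which its call begins: read the wrist's pose just before it. camera_model takes no time and is no camera call; for the wrist camera it gives the pose at the moment of the call.
- r.finish_job(): hands the job in; it is judged then, once.
The state is a dict: "clock": time; "q": joint angles; "joint_vel": joint speeds; "joint_torque": joint torques, N m; "tcp_pos": TCP position; "tool_rot": TCP orientation; "ft_force": force on the tool from outside, world axes, zero at the start; "ft_torque": the same for the moment, N m; "grip_width": opening from 0.0 (shut) to 1.0 (fully open); "grip_force": force on a finger pad.
Only numpy, scipy, OpenCV 4.12 (cv2) and the standard library are available. Lean on these libraries where they do the work, as an engineer would, in place of code of your own. Each camera call takes 0.05 s, during which the arm holds its last target. There are 200 camera calls.

### The job

First press the brass push latch on top of the low wooden display riser and let go, so that its hidden drawer springs out. Then put every brown test tile away, each lying flat on the drawer's floor: those on the table and the one being pressed flat between the two plywood boards, for which you first lift the top board right off and set it aside, leaving the tile on the lower board (do not drag the tile out from under). Lay the top board back squarely on the lower board with the edges lined up, and once all the tiles are in, push the drawer shut until it catches; leave the cup and the mug alone.

Things in the scene. Friction and masses are not known exactly. Their poses are not given: they have to be found in the camera images.
- drawer (a joint): Hidden drawer, a slide: 0 = shut and caught, flush with the riser's front; 0.135 m = fully out, towards -x of riser. Once let go, a spring (4 to 5 N) drives it fully out in about 1 s and holds it there. To shut, push its front in until it catches by itself (about 9 N over the last 15 mm; it can go 4 mm beyond flush and comes back to 0). If not caught it springs out again.
- latch (a joint): Push latch in the riser's top: 0 = up, 0.011 m = fully down. A spring returns it; about 2.5 N starts it, 5.7 N holds it fully down. The catch lets the drawer go when it is 4 to 9 mm down.
- latch_top (a point): Centre of the top face of the latch: a brass disc 34 mm across standing 12 mm proud of the riser's top, 34 mm behind the riser's front edge. Press straight down.
- riser: Low dark wooden display riser, fixed to the table, 200 (x) x 320 (y) x 66 (z) mm. Origin: centre of its underside; its front, the -x side, faces the robot roughly. The drawer has no handle.
- drawer_in (a point): Centre of the drawer's inner floor; moves with the drawer, axes as the riser's. The inner floor is 120 (x) x 280 (y) mm and 12 mm above the table; all of it lies clear of the riser when the drawer is out. Side and back walls rise 30 mm above the floor (5 to 6 mm thick), the front 42 mm (12 mm thick).
- drawer_front (a point): Middle of the outer face of the drawer's front, 40 mm above the table; moves with the drawer. The front panel is 290 mm wide and reaches from 6 to 54 mm above the table.
- board_low: Lower plywood pressing board, 150 (x) x 60 (y) x 18 (z) mm, lying on the table. Origin: centre of its underside, x along its length, z up.
- board_top: Upper plywood pressing board, same size and origin as the lower one, about 0.12 kg. At the start it lies on the pressed tile, whose width is less than the board's.
- tile_mid: Flat brown glazed stoneware test tile, a plain slab 100 (x) x 36 (y) x 18 (z) mm, about 0.13 kg. Origin: centre of its underside, x along its length, z up. At the start it lies between the two boards, roughly along them.
- tile_1: Flat brown glazed stoneware test tile, a plain slab 100 (x) x 36 (y) x 18 (z) mm, about 0.13 kg. Origin: centre of its underside, x along its length, z up. Lies on the table beside the riser; may be absent.
- tile_2: Flat brown glazed stoneware test tile, a plain slab 100 (x) x 36 (y) x 18 (z) mm, about 0.13 kg. Origin: centre of its underside, x along its length, z up. Lies on the table beside the riser; may be absent.
- tile_3: Flat brown glazed stoneware test tile, a plain slab 100 (x) x 36 (y) x 18 (z) mm, about 0.13 kg. Origin: centre of its underside, x along its length, z up. Lies on the table beside the riser; may be absent.
- cup: Bystander: brown stoneware cup without handle, 90 mm across, 65 mm high, standing on the back half of the riser. Origin: centre of its foot.
- mug: Bystander: brown mug with handle, 92 mm across, 58 mm high, on the table at the far right. Origin: centre of its foot.
Not all that is in view belongs to the job. What is shaped like the board_top but black is not meant.

How it is judged (in metres and radians):
On the way, in this order (a step that is already met when the one before it is completed fails the run):
1. the latch is pressed and let go and the drawer has sprung out (more than 110 mm) (value of joint drawer above 0.11 m and value of joint latch below 0.003 m), for 0.2 s.
2. the top board is off the stack, 90 mm or more aside, while the pressed tile still lies on the lower board and the drawer is out (horizontal distance between board_top and board_low above 0.09 m and horizontal distance between tile_mid and board_low below 0.05 m and z of tile_mid in the frame of board_low between 0.012 and 0.024 m and value of joint drawer above 0.11 m), for 0.2 s.
3. every tile lies flat on the floor of the open drawer (x of tile_mid in the frame of drawer_in between -0.06 and 0.06 m and y of tile_mid in the frame of drawer_in between -0.14 and 0.14 m and z of tile_mid in the frame of drawer_in between -0.006 and 0.007 m and angle between each of tile_mid, tile_1, tile_2, tile_3's own z axis and vertical below 0.12 rad and x of tile_1 in the frame of drawer_in between -0.06 and 0.06 m and y of tile_1 in the frame of drawer_in between -0.14 and 0.14 m and z of tile_1 in the frame of drawer_in between -0.006 and 0.007 m and x of tile_2 in the frame of drawer_in between -0.06 and 0.06 m and y of tile_2 in the frame of drawer_in between -0.14 and 0.14 m and z of tile_2 in the frame of drawer_in between -0.006 and 0.007 m and x of tile_3 in the frame of drawer_in between -0.06 and 0.06 m and y of tile_3 in the frame of drawer_in between -0.14 and 0.14 m and z of tile_3 in the frame of drawer_in between -0.006 and 0.007 m and value of joint drawer above 0.1 m), for 0.2 s.
At the end, for the whole second after the job is handed in: Every tile present lies flat on the drawer's floor (within 7 mm, 0.12 rad); the drawer is caught shut (under 6 mm open, at rest), the latch up; the top board lies directly on the lower one, centres within 14 mm, edges within 0.14 rad, the lower board flat on the table (x of tile_mid in the frame of drawer_in between -0.06 and 0.06 m and y of tile_mid in the frame of drawer_in between -0.14 and 0.14 m and z of tile_mid in the frame of drawer_in between -0.006 and 0.007 m and angle between each of tile_mid, tile_1, tile_2, tile_3's own z axis and vertical below 0.12 rad and x of tile_1 in the frame of drawer_in between -0.06 and 0.06 m and y of tile_1 in the frame of drawer_in between -0.14 and 0.14 m and z of tile_1 in the frame of drawer_in between -0.006 and 0.007 m and x of tile_2 in the frame of drawer_in between -0.06 and 0.06 m and y of tile_2 in the frame of drawer_in between -0.14 and 0.14 m and z of tile_2 in the frame of drawer_in between -0.006 and 0.007 m and x of tile_3 in the frame of drawer_in between -0.06 and 0.06 m and y of tile_3 in the frame of drawer_in between -0.14 and 0.14 m and z of tile_3 in the frame of drawer_in between -0.006 and 0.007 m and value of joint drawer below 0.006 m and velocity of joint drawer below 0.01 m/s and value of joint latch below 0.004 m and horizontal distance between board_top and board_low below 0.014 m and angle between the x axis of board_top and the x axis of board_low, either way round below 0.14 rad and z of board_top in the frame of board_low between 0.014 and 0.022 m and angle between board_low's own z axis and vertical below 0.06 rad and height (world z) of board_low below 0.006 m and linear speed of board_top below 0.02 m/s); the robot touches nothing.
It fails at once if the cup is pushed more than 30 mm or tipped (distance of cup from where it was at the start of the episode above 0.03 m or angle between cup's own z axis and vertical above 0.5 rad).
It fails at once if the mug is pushed more than 30 mm or tipped (distance of mug from where it was at the start of the episode above 0.03 m or angle between mug's own z axis and vertical above 0.5 rad).
Of tile_1, tile_2, tile_3 only 1 to 3 are there at a start; the rules pass over those that are not, and their reading is None.
At some moment in a run one of tile_1, tile_2, tile_3 may be knocked a few centimetres aside while the robot is not near it.
Once in a run the grip may slacken for a moment while it holds something.
It also fails if it takes over 210 s, if anything falls off the work surface, if the arm or the gripper's body presses on something with over 40 N, if the wrist force passes 120 N, or if a joint passes its speed limit or range.

## Working session

There is one attempt and no reset: what is moved stays moved. The work goes in short steps, Python scripts to look and compute and a shell command to move; the robot and the scene stay as the last step left them, time stands still between calls to the robot, and variables do not carry over. Pictures are saved under pics/ and viewed, at most 14 in all, crops included, and the job is handed in when it is done.

```bash
ls; mkdir -p pics
python3 - <<'E'
from plant import r
import cv2
s=r.get_state(); print(s['clock'],s['tcp_pos'],s['tool_rot'],s['ft_force'],r.pinch_z)
for n in ('top','scene'):
    im=r.get_image(n); cv2.imwrite(f'pics/{n}0.png',cv2.resize(im[:,:,::-1],(800,600),interpolation=cv2.INTER_CUBIC)); cv2.imwrite(f'pics/{n}0_raw.png',im[:,:,::-1])
    m=r.camera_model(n); print(n,m)
E
```

```text
pics
0.0 [ 0.18038184 -0.49272775  0.19868213] [-1.79930566e+02 -1.65251524e-02  2.01000214e+01] [0.16360326 0.47688653 0.15683794] 0.0187
top {'fx': 377.5313005912353, 'fy': 377.5313005912353, 'cx': 258.1744442329504, 'cy': 193.67336970124853, 'R': array([[-0.01441495, -0.99951164, -0.02772541],
       [-0.99092301,  0.01798652, -0.13322188],
       [ 0.1336555 ,  0.02555336, -0.99069836]]), 't': array([-0.0703188 ,  0.49808161,  1.29443729])}
scene {'fx': 393.317316575256, 'fy': 393.317316575256, 'cx': 249.43512750187165, 'cy': 191.34558426880346, 'R': array([[-0.26190616,  0.96494854, -0.01671744],
       [ 0.61767863,  0.15429034, -0.77114694],
       [-0.74153778, -0.21229414, -0.63643768]]), 't': array([ 0.21622467, -0.22141611,  1.45290457])}
```

View pics/top0.png

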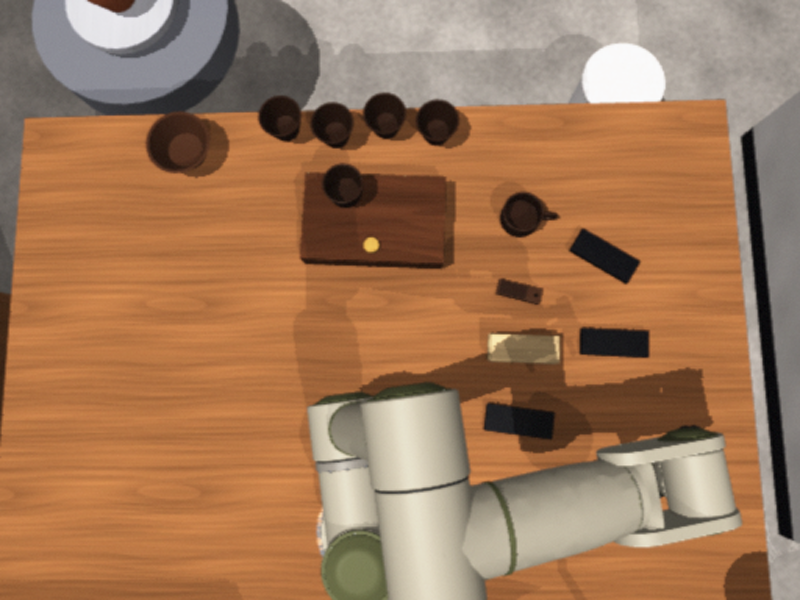

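View pics/scene0.png

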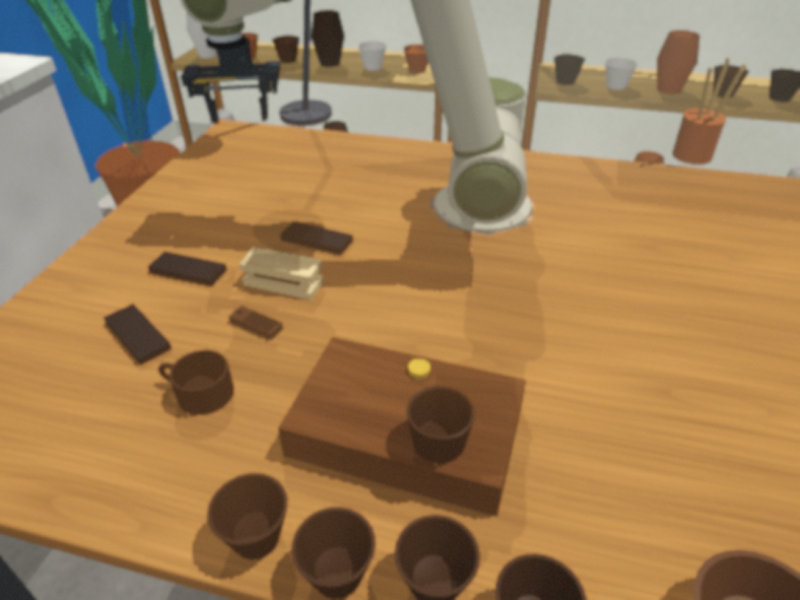

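Top view (800x600):
- Latch at (371,244).
- Riser top spans about (303,172) to (447,268).
- Plywood stack at (524,347).
- Tile candidates: brown slab at (519,291), with a darker spot at its right end. The black boards at (604,256), (614,342) and (519,420) are board-sized and black, so they're not meant.
- Cup at (343,185), mug at (523,214).

I'll check the slab and the stack in one close crop.

```bash
cat > h.py <<'E'
import numpy as np, cv2
from plant import r
def px2w(n,u,v,z,scale=1.0,m=None):
    m=m or r.camera_model(n); R=np.array(m['R']);t=np.array(m['t'])
    d=R.T@np.array([(u*scale-m['cx'])/m['fx'],(v*scale-m['cy'])/m['fy'],1]); c=-R.T@t
    return c+d*(z-c[2])/d[2]
def w2px(n,X,m=None):
    m=m or r.camera_model(n); p=np.array(m['R'])@np.array(X)+m['t']; return np.array([m['fx']*p[0]/p[2]+m['cx'],m['fy']*p[1]/p[2]+m['cy']])
def tool(target,yaw=None):
    """shift (world) -> tool axes in full-scale units"""
    from scipy.spatial.transform import Rotation as Ro
    s=r.get_state(); R=Ro.from_euler('xyz',s['tool_rot'],degrees=True).as_matrix()
    return np.round(R.T@(np.array(target)-s['tcp_pos'])/0.4,4), s['tool_rot'][2]
E
python3 - <<'E'
import cv2,numpy as np
from h import *
a=cv2.imread('pics/top0_raw.png')[165:245,300:430]; b=cv2.imread('pics/scene0_raw.png')[150:230,130:260]
cv2.imwrite('pics/crop0.png',np.vstack([cv2.resize(a,(480,295),interpolation=cv2.INTER_CUBIC),cv2.resize(b,(480,295),interpolation=cv2.INTER_CUBIC)]))
for n,p,z in [('latch',(371,244),.078),('rFL',(302,263),.066),('rFR',(444,265),.066),('rBR',(446,177),.066),('rBL',(305,173),.066)]:
    print(n,px2w('top',*p,z,.64))
print(px2w('scene',419,366,.078,.64))
E
```

```text
latch [ 0.6223413  -0.01005517  0.078     ]
rFL [0.58524555 0.14483103 0.066     ]
rFR [ 0.57443293 -0.17009336  0.066     ]
rBR [ 0.77593475 -0.17934308  0.066     ]
rBL [0.79313384 0.13977792 0.066     ]
[ 0.62390506 -0.00690816  0.078     ]
```

View pics/crop0.png

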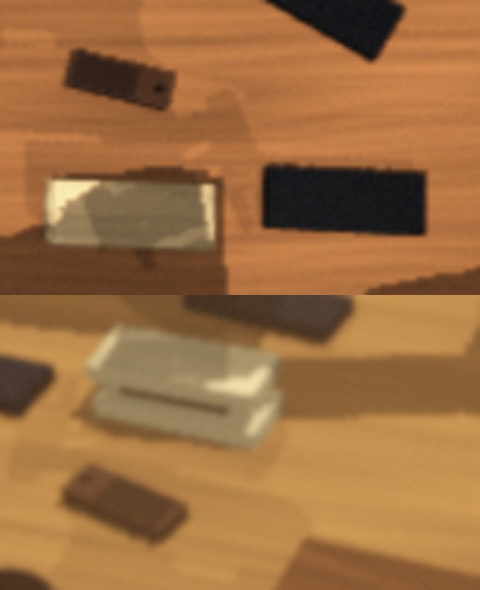

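The crop shows the brown slab, with one marked end, at crop (120,80). The lit plywood stack with a tile edge showing between its boards is at (130,210), and the black boards are clearly decoys. One loose tile is in view. Next I'll work out where everything is and make the first move to the latch.

Run:
```python
from h import *
print(tool([.4,-.25,.2]),tool([.622,-.008,.16]))
print('cup',px2w('top',343,183,.131,.64),px2w('scene',440,412,.131,.64))
f=lambda x,y:(300+x*130/480,165+y*80/295)
g=lambda x,y:(130+x*130/480,150+(y-295)*80/295)
for n,p in [('tL',(70,50)),('tR',(175,70)),('tRb',(165,110)),('tLb',(65,87))]: print(n,px2w('top',*f(*p),.018))
for n,p in [('b1',(47,180)),('b2',(215,182)),('b3',(215,247)),('b4',(47,244))]: print(n,px2w('top',*f(*p),.054))
for n,p in [('b1',(118,325)),('b2',(278,352)),('b3',(245,400)),('b4',(90,370))]: print(n,px2w('scene',*g(*p),.054))
```

```text
(array([ 0.7242, -0.3813, -0.0026]), np.float64(20.102535972013815)) (array([ 1.4533, -0.7586,  0.098 ]), np.float64(20.102535972013815))
cup [0.74477609 0.04489069 0.131     ] [0.74891389 0.04957002 0.131     ]
tL [ 0.54910528 -0.29501763  0.018     ]
tR [ 0.52769488 -0.39460038  0.018     ]
tRb [ 0.4891456  -0.38333277  0.018     ]
tLb [ 0.51314608 -0.28894891  0.018     ]
b1 [ 0.42111024 -0.26449252  0.054     ]
b2 [ 0.41668864 -0.41882887  0.054     ]
b3 [ 0.3569614  -0.41587085  0.054     ]
b4 [ 0.3620633 -0.2625073  0.054    ]
b1 [ 0.35919238 -0.41134136  0.054     ]
b2 [ 0.36356759 -0.26463189  0.054     ]
b3 [ 0.43151764 -0.26760921  0.054     ]
b4 [ 0.42440265 -0.40601349  0.054     ]
```

```bash
python3 -m creep '[0.12,-0.06,0,0,0, 0.24,-0.12,0,0,0, 0.36,-0.19,0,0.05,0, 0.48,-0.25,0,0.1,0, 0.6,-0.31,0,0.15,0, 0.72,-0.38,0,0.2,0, 0.72,-0.38,0,0.244,0, 0.72,-0.38,0,0.244,0]' 10; python3 -c "
from h import *
print(tool([.622,-.008,.12]))"
```

```text
clock: 1.1
tcp_pos: [0.3987, -0.2509, 0.199]
tool_rot: [-180.0, 0.0, -1.8]
ft_force: [0.3, 0.8, -0.3]
grip_width: 0.114
grip_force: 0.0
(array([ 0.5392, -0.6242,  0.1974]), np.float64(-1.773361377049566))
```

```bash
python3 -m creep '[0.1,-0.12,0,0,0, 0.2,-0.23,0,0,0, 0.3,-0.34,0,0,0, 0.4,-0.46,0,0,0, 0.539,-0.624,0,0,0, 0.539,-0.624,0,0,0, 0.539,-0.624,0.1,0,0, 0.539,-0.624,0.197,0,0]'; python3 -m creep '[0,0,0,0,0, 0,0,0,0,0, 0,0,0,0,0, 0,0,0,0,0, 0,0,0,0,0, 0,0,0,0,0, 0,0,0,0,0, 0,0,0,0,0]';python3 - <<'E'
from h import *
print(tool([.622,-.008,.078]))
ims=[r.get_image('wrist'),r.get_image('scene')[190:310,160:360]]
cv2.imwrite('pics/a1.png',np.vstack([cv2.resize(i[:,:,::-1],(400,300)) for i in ims]))
E
```

```text
clock: 2.1
tcp_pos: [0.6222, -0.0095, 0.119]
tool_rot: [180.0, 0.0, -1.8]
ft_force: [0.1, -1.2, 0.0]
grip_width: 0.006
grip_force: 0.0
clock: 3.1
tcp_pos: [0.6222, -0.0089, 0.1204]
tool_rot: [-180.0, 0.0, -1.9]
ft_force: [0.8, -0.4, -0.3]
grip_width: 0.005
grip_force: 0.0
(array([-0.0006, -0.0021,  0.106 ]), np.float64(-1.8626697028394876))
```

View pics/a1.png

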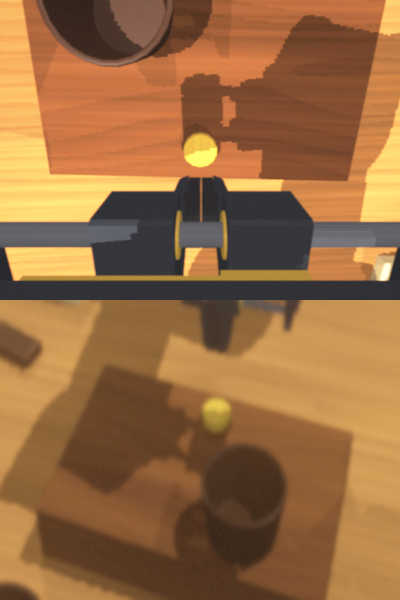

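The wrist view (upper half) shows the latch at about (200,150) of 400x300, ahead of the closed fingertips at (200,180). The scene crop shows the shut fingers near the latch. I'll check the latch position by ray from the wrist camera.

```bash
python3 -c "
from h import *
print(px2w('wrist',200,150,.078,1.28), px2w('wrist',48,173,.066,1.28),px2w('wrist',350,180,.066,1.28),px2w('wrist',105,65,.131,1.28))
print(tool([.622,-.008,.078]))
print(w2px('wrist',r.get_state()['tcp_pos'])/1.28)"
```

```text
[ 0.624577   -0.00799704  0.078     ] [0.60055822 0.15480831 0.066     ] [ 0.58214209 -0.16758938  0.066     ] [0.70356785 0.05429801 0.131     ]
(array([-0.0007, -0.0021,  0.106 ]), np.float64(-1.8586822512807566))
[200.93465424 167.75788684]
```

```bash
python3 -m creep '[0.005,-0.002,0.05,0,0, 0.005,-0.002,0.09,0,0, 0.005,-0.002,0.11,0,0, 0.005,-0.002,0.122,0,0, 0.005,-0.002,0.128,0,0, 0.005,-0.002,0.128,0,0, 0.005,-0.002,0.05,0,0, 0.005,-0.002,-0.05,0,0]'; python3 -m creep '[0,0,-0.1,0,0, 0,0,-0.1,0,0, 0,0,-0.1,0,0, 0,0,-0.1,0,0, 0,0,-0.1,0,0, 0,0,-0.1,0,1, 0,0,-0.1,0,1, 0,0,-0.1,0,1]';python3 - <<'E'
from h import *
cv2.imwrite('pics/a2.png',cv2.resize(r.get_image('wrist')[:,:,::-1],(640,480)))
print(r.camera_model('wrist'))
E
```

```text
clock: 4.2
tcp_pos: [0.6239, -0.0081, 0.1411]
tool_rot: [-180.0, 0.1, -1.9]
ft_force: [-0.5, -0.2, 0.1]
grip_width: 0.006
grip_force: 0.0
clock: 5.2
tcp_pos: [0.6242, -0.0081, 0.1804]
tool_rot: [-180.0, 0.0, -1.9]
ft_force: [0.4, 0.4, -0.3]
grip_width: 0.322
grip_force: 0.0
{'fx': 310.7139783503737, 'fy': 310.7139783503737, 'cx': 256.9637319449345, 'cy': 188.51600134968604, 'R': array([[-3.24032453e-02, -9.99474547e-01, -8.12639441e-04],
       [-9.59589986e-01,  3.08827601e-02,  2.79702187e-01],
       [-2.79530120e-01,  9.84305925e-03, -9.60086468e-01]]), 't': array([0.01241062, 0.56558638, 0.54640045])}
```

View pics/a2.png

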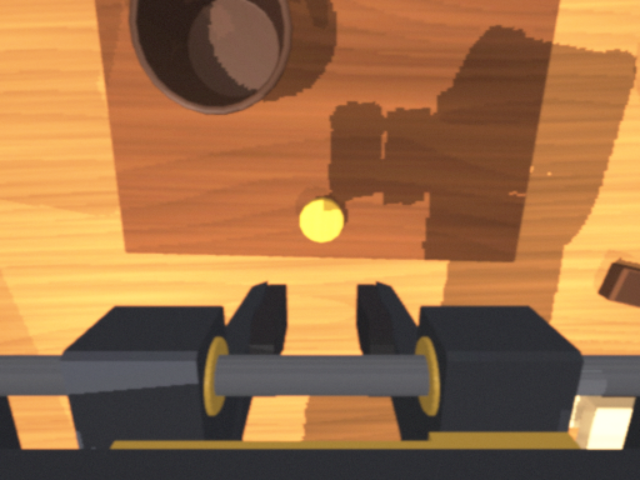

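The drawer hasn't come out: the wrist view shows bare table in front of the riser edge at row 255, with the latch up at (322,220). I'll press deeper and hold, checking the force.

```bash
python3 -m creep '[0,0,0.08,0,0, 0,0,0.15,0,0, 0,0,0.21,0,0, 0,0,0.25,0,0, 0,0,0.27,0,0, 0,0,0.281,0,0, 0,0,0.284,0,0, 0,0,0.284,0,0]'; python3 -c "
from h import *
print(tool([.6242,-.008,.066]))"
```

```text
clock: 6.25
tcp_pos: [0.6245, -0.0082, 0.0673]
tool_rot: [180.0, -0.0, -1.9]
ft_force: [0.0, -0.4, 0.2]
grip_width: 0.004
grip_force: 0.0
(array([-0.0008, -0.0004,  0.0033]), np.float64(-1.8596713072974793))
```

Run:
```python
from h import *
print(r.get_state()['ft_force'])
ims=[r.get_image('wrist')[:,:,::-1],r.get_image('scene')[190:280,210:330,::-1]]
cv2.imwrite('pics/a3.png',np.vstack([cv2.resize(i,(400,300),interpolation=cv2.INTER_CUBIC) for i in ims]))
```

```text
[ 0.01118336 -0.35107171  0.24131661]
```

View pics/a3.png

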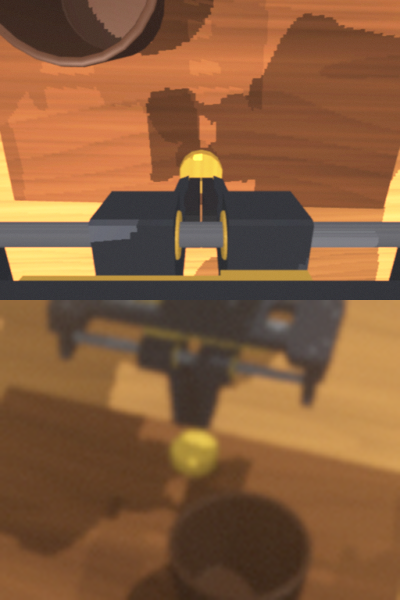

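Run:
```python
from h import *
t=r.get_state()['tcp_pos']
p=w2px('scene',t); print('tcp in crop',(p-[210,190])*400/120)
q=w2px('wrist',t)/1.28; print('tcp in wrist',q)
print('latch scene',px2w('scene',210+194*.3,190+445*.3-90,.078))
print('latch wrist',px2w('wrist',200,162,.078,1.28),px2w('wrist',200,152,.078,1.28))
for y in (165,210): print('front', px2w('wrist',(15 if y==165 else 380),205,.066,1.28))
```

```text
tcp in crop [191.77855436 158.07721127]
tcp in wrist [200.96802069 167.79534714]
latch scene [ 0.62148071 -0.00737312  0.078     ]
latch wrist [ 0.63333316 -0.00772223  0.078     ] [ 0.64134637 -0.00798888  0.078     ]
front [0.59483731 0.1534771  0.066     ]
front [ 0.58475387 -0.16143573  0.066     ]
```

Predicted TCP is at crop (192,458), but the tip shows at about (190,425), and the force is zero. So the real tips sit roughly 2 cm above the nominal TCP. I'll creep down until there is contact.

```bash
python3 -m creep '[0,0,0.002,0,0, 0,0,0.004,0,0, 0,0,0.006,0,0, 0,0,0.008,0,0, 0,0,0.01,0,0, 0,0,0.012,0,0, 0,0,0.014,0,0, 0,0,0.015,0,0]'
python3 - <<'E'
from h import *
from scipy.spatial.transform import Rotation as Ro
s=r.get_state(); R=Ro.from_euler('xyz',s['tool_rot'],degrees=True).as_matrix()
for dz in (0,-.01,-.02,-.03):
  for dx in(-.01,0,.01): print(dx,dz,w2px('wrist',s['tcp_pos']+R@[dx,0,dz])/1.28,(w2px('scene',s['tcp_pos']+R@[dx,0,dz])-[210,190])*400/120)
E
```

```text
clock: 7.35
tcp_pos: [0.6242, -0.0081, 0.0607]
tool_rot: [-180.0, 0.0, -1.9]
ft_force: [0.1, -0.1, 0.2]
grip_width: 0.003
grip_force: 0.0
-0.01 0 [200.92491155 179.0719922 ] [195.37509504 154.55412096]
0 0 [200.92756466 167.78620528] [191.83627746 164.13456443]
0.01 0 [200.93029356 156.17805407] [188.24251359 173.86376092]
-0.01 -0.01 [200.92314842 184.20258935] [195.57145958 144.95895776]
0 -0.01 [200.9259102  172.41949111] [192.01037264 154.52939874]
0.01 -0.01 [200.92875494 160.28247188] [188.39361898 164.2494443 ]
-0.01 -0.02 [200.9211995 189.87383  ] [195.77046181 135.23490682]
0 -0.02 [200.92407869 177.54862611] [192.18682462 144.79420358]
0.01 -0.02 [200.92704906 164.83309529] [188.54678605 154.50395012]
-0.01 -0.03 [200.9190338  196.17592367] [195.97215521 125.37935366]
0 -0.03 [200.92204009 183.25770817] [192.36568158 134.92632055]
0.01 -0.03 [200.92514706 169.90686966] [188.70205728 144.62457525]
```

```bash
python3 -m creep '[0,0,0.003,0,0, 0,0,0.005,0,0, 0,0,0.008,0,0, 0,0,0.01,0,0, 0,0,0.013,0,0, 0,0,0.015,0,0, 0,0,0.018,0,0, 0,0,0.02,0,0]'
```

```text
clock: 8.35
tcp_pos: [0.6242, -0.0081, 0.0527]
tool_rot: [180.0, 0.0, -1.9]
ft_force: [-0.8, 0.1, 0.8]
grip_width: 0.003
grip_force: 0.0
```

```bash
python3 -m creep '[0,0,0.002,0,0, 0,0,0.004,0,0, 0,0,0.006,0,0, 0,0,0.008,0,0, 0,0,0.01,0,0, 0,0,0.01,0,0, 0,0,0.01,0,0, 0,0,0.01,0,0]';python3 - <<'E'
from h import *
ims=[r.get_image('wrist')[:,:,::-1],r.get_image('scene')[190:280,210:330,::-1]]
cv2.imwrite('pics/a4.png',np.vstack([cv2.resize(i,(400,300),interpolation=cv2.INTER_CUBIC) for i in ims]))
E
```

```text
clock: 9.35
tcp_pos: [0.6243, -0.0081, 0.0489]
tool_rot: [180.0, -0.0, -1.9]
ft_force: [-0.2, -0.2, -0.3]
grip_width: 0.006
grip_force: 0.0
```

View pics/a4.png

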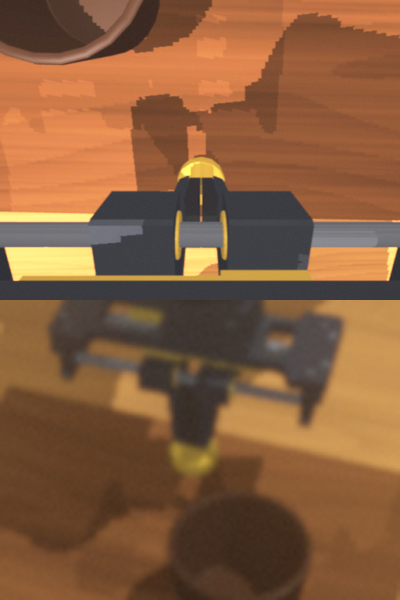

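The tip is now visibly at the latch, around (193,443) in the lower crop, with contact imminent. So the true tip is about 28 mm above the reported TCP. I'll keep pressing.

```bash
python3 -m creep '[0,0,0.002,0,0, 0,0,0.004,0,0, 0,0,0.006,0,0, 0,0,0.008,0,0, 0,0,0.01,0,0, 0,0,0.012,0,0, 0,0,0.014,0,0, 0,0,0.015,0,0]'
```

```text
clock: 10.45
tcp_pos: [0.6242, -0.0081, 0.0428]
tool_rot: [-180.0, 0.0, -1.9]
ft_force: [0.6, -0.9, -1.4]
grip_width: 0.007
grip_force: 0.0
```

```bash
python3 -m creep '[0,0,0.002,0,0, 0,0,0.004,0,0, 0,0,0.006,0,0, 0,0,0.008,0,0, 0,0,0.01,0,0, 0,0,0.01,0,0, 0,0,0.01,0,0, 0,0,0.01,0,0]'; python3 -c "
from h import *
for i in range(3): print(r.get_state()['ft_force'],r.get_state()['joint_torque'])
"
```

```text
clock: 11.45
tcp_pos: [0.6243, -0.0081, 0.0389]
tool_rot: [180.0, -0.0, -1.9]
ft_force: [-1.5, 0.3, 1.1]
grip_width: -0.001
grip_force: 1.3
[-1.4943131   0.25052378  1.13292238] [-6.63888361e-02 -5.18990242e+01 -2.22943336e+01  4.80595522e-02
 -3.59428050e-01 -1.47561386e-04]
[-1.4943131   0.25052378  1.13292238] [-6.63888361e-02 -5.18990242e+01 -2.22943336e+01  4.80595522e-02
 -3.59428050e-01 -1.47561386e-04]
[-1.4943131   0.25052378  1.13292238] [-6.63888361e-02 -5.18990242e+01 -2.22943336e+01  4.80595522e-02
 -3.59428050e-01 -1.47561386e-04]
```

```bash
python3 -m creep '[0,0,0.002,0,0, 0,0,0.004,0,0, 0,0,0.006,0,0, 0,0,0.008,0,0, 0,0,0.008,0,0, 0,0,0.008,0,0, 0,0,0.008,0,0, 0,0,0.008,0,0]'
```

```text
clock: 12.45
tcp_pos: [0.6243, -0.0081, 0.036]
tool_rot: [180.0, -0.0, -1.9]
ft_force: [-2.6, -0.4, 5.5]
grip_width: 0.013
grip_force: 2.6
```

```bash
python3 -m creep '[0,0,0.002,0,0, 0,0,0.004,0,0, 0,0,0.006,0,0, 0,0,0.008,0,0, 0,0,0.008,0,0, 0,0,0.008,0,0, 0,0,0.008,0,0, 0,0,0.008,0,0]'
python3 - <<'E'
from h import *
ims=[r.get_image('wrist')[:,:,::-1],r.get_image('scene')[190:280,210:330,::-1]]
cv2.imwrite('pics/a5.png',np.vstack([cv2.resize(i,(400,300),interpolation=cv2.INTER_CUBIC) for i in ims]))
E
```

```text
clock: 13.45
tcp_pos: [0.6243, -0.0081, 0.0324]
tool_rot: [-180.0, -0.0, -1.9]
ft_force: [-1.5, -0.4, 4.4]
grip_width: 0.007
grip_force: 2.0
```

View pics/a5.png

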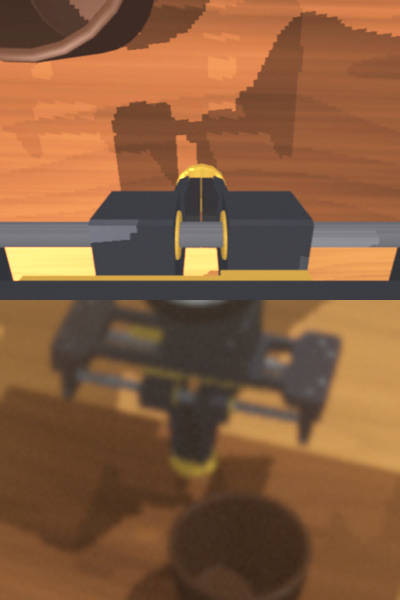

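Contact confirmed: about 4.5 N and the latch is partly down. Contact began near TCP z=0.040, so the real tips are about 38 mm above the reported TCP. I'll press 3 mm more, then let go.

```bash
python3 -m creep '[0,0,0.002,0,0, 0,0,0.004,0,0, 0,0,0.006,0,0, 0,0,0.007,0,0, 0,0,0.007,0,0, 0,0,-0.03,0,0, 0,0,-0.1,0,0, 0,0,-0.2,0,0]'; python3 -m creep '[0,0,-0.2,0,1, 0,0,-0.2,0,1, 0,0,-0.2,0,1, 0,0,-0.2,0,1, 0,0,-0.2,0,1, 0,0,-0.2,0,1, 0,0,-0.2,0,1, 0,0,-0.2,0,1]'
python3 - <<'E'
from h import *
cv2.imwrite('pics/top1_raw.png',r.get_image('top')[:,:,::-1]); cv2.imwrite('pics/wr1.png',r.get_image('wrist')[:,:,::-1])
im=r.get_image('scene')[:,:,::-1]; cv2.imwrite('pics/sc1_raw.png',im)
a=cv2.resize(im[110:320,60:340],(800,600),interpolation=cv2.INTER_CUBIC); cv2.imwrite('pics/a6.png',a)
E
```

```text
clock: 14.55
tcp_pos: [0.6236, -0.008, 0.1131]
tool_rot: [-180.0, 0.1, -1.9]
ft_force: [-0.1, 0.5, -0.2]
grip_width: 0.008
grip_force: 0.0
clock: 15.55
tcp_pos: [0.6242, -0.0081, 0.1923]
tool_rot: [-180.0, 0.0, -1.9]
ft_force: [-0.7, -0.5, 0.6]
grip_width: 0.887
grip_force: 0.0
```

View pics/a6.png

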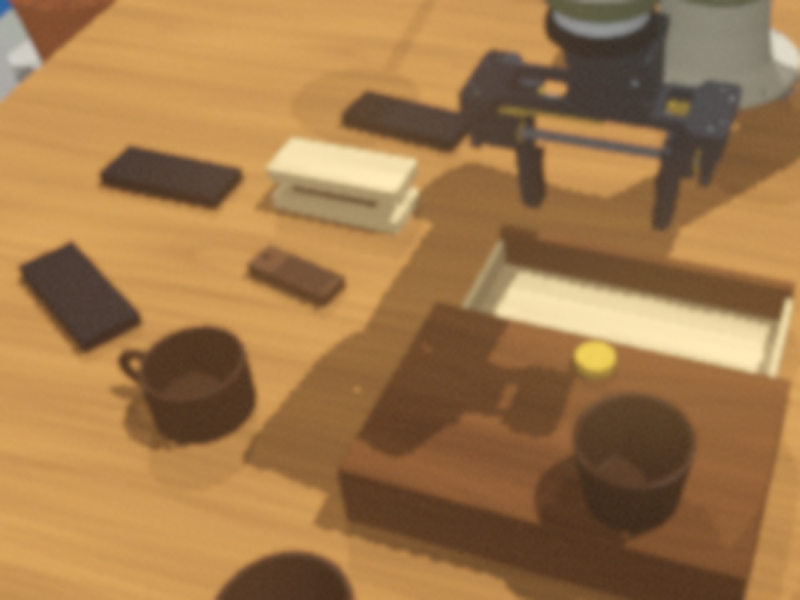

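The drawer is out, with its light floor around (630,310). The latch is up at (595,358), the stack at (343,185), the loose tile at (297,276), and the open fingertips at (532,203) and (663,225). Next I'll quantify the tip offset and refine the poses.

Run:
```python
from h import *
from scipy.spatial.transform import Rotation as Ro
s=r.get_state(); R=Ro.from_euler('xyz',s['tool_rot'],degrees=True).as_matrix()
for dz in (0,-.02,-.03,-.04):
  for dy in(-.05,.05): print(dz,dy,np.round((w2px('scene',s['tcp_pos']+R@[0,dy,dz])-[60,110])/.35,1), np.round(w2px('wrist',s['tcp_pos']+R@[0,dy,dz]),1), np.round(w2px('top',s['tcp_pos']+R@[0,dy,dz]),1))
f=lambda p:(60+p[0]*.35,110+p[1]*.35)
P=lambda p,z:np.round(px2w('scene',*f(p),z),4)
print('board top',[P(p,.054) for p in [(297,140),(418,157),(400,195),(268,172)]])
print('low',[P(p,.018) for p in [(418,187),(403,226)]],[P((272,209),0)])
print('tile',[P(p,.018) for p in [(268,247),(345,281),(325,300),(250,268)]])
print('drawer back corners top of front', P((505,232),.054),P((792,288),.054))
a=cv2.imread('pics/top1_raw.png')[140:260,180:420]; b=cv2.imread('pics/wr1.png')
cv2.imwrite('pics/a7.png',np.vstack([cv2.resize(a,(600,300),interpolation=cv2.INTER_CUBIC),cv2.resize(b,(400,300))[:, :].copy() if 0 else cv2.copyMakeBorder(cv2.resize(b,(400,300)),0,0,0,200,0)]))
```

```text
0 -0.05 [658.5 262.9] [179.  214.7] [218. 147.]
0 0.05 [533.4 239.8] [335.5 214.8] [249.7 147.3]
-0.02 -0.05 [659.8 242.8] [170.7 227.2] [217.1 145.3]
-0.02 0.05 [532.9 220. ] [343.8 227.3] [249.4 145.7]
-0.03 -0.05 [660.5 232.6] [165.8 234.5] [216.7 144.5]
-0.03 0.05 [532.6 209.9] [348.7 234.6] [249.2 144.8]
-0.04 -0.05 [661.2 222.2] [160.3 242.7] [216.2 143.6]
-0.04 0.05 [532.3 199.6] [354.2 242.8] [249.1 144. ]
board top [array([ 0.3621, -0.4032,  0.054 ]), array([ 0.3603, -0.2625,  0.054 ]), array([ 0.4279, -0.2576,  0.054 ]), array([ 0.4242, -0.408 ,  0.054 ])]
low [array([ 0.3666, -0.2636,  0.018 ]), array([ 0.4339, -0.2556,  0.018 ])] [array([ 0.4207, -0.4151,  0.    ])]
tile [array([ 0.4996, -0.3783,  0.018 ]), array([ 0.5287, -0.281 ,  0.018 ]), array([ 0.5591, -0.289 ,  0.018 ]), array([ 0.534 , -0.3814,  0.018 ])]
drawer back corners top of front [ 0.4591 -0.1355  0.054 ] [0.4727 0.145  0.054 ]
```

View pics/a7.png

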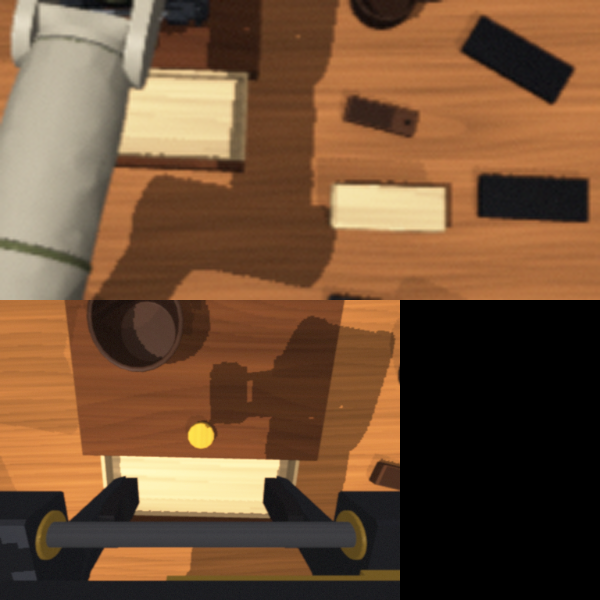

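a7 top half: board at about (388,207), loose tile (381,116), drawer floor ending at right (240,73) to (240,158). The gripper tips sit about 37 mm above the reported TCP.

Run:
```python
from h import *
f=lambda p:(180+p[0]*.4,140+p[1]*.4)
def fit(n,ps,z):
    P=np.array([px2w('top',*f(p),z)[:2] for p in ps],dtype=np.float32); (c,s,a)=cv2.minAreaRect(P)
    d=P[1]+P[2]-P[0]-P[3]; print(n,P.mean(0),np.linalg.norm(d)/2,np.linalg.norm(P[2]+P[3]-P[0]-P[1])/2,'dir',np.degrees(np.arctan2(d[1],d[0])))
fit('board',[(331,184),(447,186),(444,231),(333,228)],.054)
fit('tile',[(347,96),(418,110),(414,136),(344,120)],.018)
for n,p,z in [('drawer outer rim back/riser',(247,72),.042),('front right rim outer',(244,170),.054),('inner floor FR',(234,155),.02)]: print(n,px2w('top',*f(p),z))
print(px2w('scene',60+470*.35,110+303*.35,.042))
print(tool([.40,-.26,.19]),tool([.3925,-.336,.19]))
```

```text
board [ 0.38897294 -0.340483  ] 0.15358394 0.06050414 dir -92.18281
tile [ 0.52080685 -0.34099928] 0.10124062 0.03629051 dir -103.33321
drawer outer rim back/riser [ 0.58244518 -0.15243919  0.042     ]
front right rim outer [ 0.44310371 -0.14498226  0.054     ]
inner floor FR [ 0.46786946 -0.13217907  0.02      ]
[ 0.5527936  -0.14206154  0.042     ]
(array([-0.5398,  0.6475,  0.006 ]), np.float64(-1.8627776901802384)) (array([-0.5524,  0.8381,  0.006 ]), np.float64(-1.8627776901802384))
```

```bash
python3 -m creep '[-0.07,0.11,0,-0.11,1, -0.14,0.22,0,-0.22,1, -0.21,0.33,0,-0.33,1, -0.28,0.44,0,-0.44,1, -0.35,0.55,0,-0.55,1, -0.42,0.65,0,-0.66,1, -0.49,0.75,0,-0.77,1, -0.555,0.842,0,-0.88,1]' 15; python3 -m creep '[0,0,0,-0.117,1, 0,0,0,-0.117,1, 0,0,0,-0.117,1, 0,0,0,-0.117,1, 0,0,0,-0.117,1, 0,0,0,-0.117,1, 0,0,0,-0.117,1, 0,0,0,-0.117,1]'
python3 - <<'E'
from h import *
print(r.get_state()['q']); b=r.get_image('wrist')[:,:,::-1]; cv2.imwrite('pics/wr2_raw.png',b); cv2.imwrite('pics/a8.png',cv2.resize(b,(640,480)))
E
```

```text
clock: 16.7
tcp_pos: [0.3903, -0.3388, 0.1926]
tool_rot: [180.0, 0.0, 77.6]
ft_force: [1.6, -0.5, 0.3]
grip_width: 0.996
grip_force: 0.0
clock: 17.7
tcp_pos: [0.3914, -0.3375, 0.1924]
tool_rot: [-180.0, 0.0, 87.9]
ft_force: [-0.9, -0.5, 0.0]
grip_width: 1.002
grip_force: 0.0
[-5.37768385e+01  1.72052653e+01  8.78272177e+01 -8.33167992e-04
  7.49670980e+01 -5.16379059e+01]
```

View pics/a8.png

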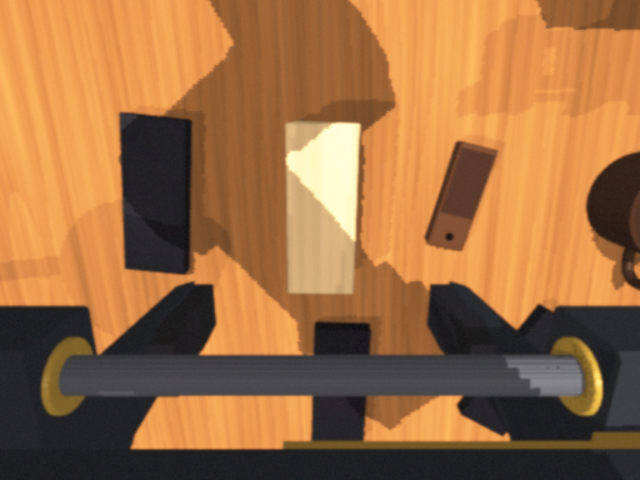

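The wrist view shows the top board at (285-361,122-294), the loose tile at about (462,196), and black boards at (156,193) and (342,380).

Run:
```python
from h import *
def fit(n,ps,z):
    P=np.array([px2w('wrist',*p,z,.8)[:2] for p in ps]); d=P[0]+P[1]-P[2]-P[3]
    print(n,P.mean(0),np.linalg.norm(d)/2,np.linalg.norm(P[1]+P[2]-P[0]-P[3])/2,np.degrees(np.arctan2(d[1],d[0])))
    return P
print(fit('board',[(285,122),(361,123),(354,294),(289,293)],.054))
fit('tile',[(460,142),(497,153),(463,250),(427,240)],.018)
print(fit('blk',[(120,112),(191,119),(189,274),(124,268)],.018))
s=r.get_state(); print(w2px('wrist',[.39,-.15,0])/.8)
```

```text
board [ 0.39179855 -0.33983241] 0.1492241071427438 0.06001945283898939 87.41758195521362
[[ 0.36472203 -0.26377715]
 [ 0.42559856 -0.26681512]
 [ 0.41793758 -0.4159553 ]
 [ 0.358936   -0.41278208]]
tile [ 0.5226302  -0.33814486] 0.09526380711633156 0.03665365079891337 74.43115482632098
blk [ 0.2361347  -0.32715725] 0.14839963448405577 0.06332656439842634 81.47117234469593
[[ 0.21613381 -0.249655  ]
 [ 0.2781443  -0.25790097]
 [ 0.25688056 -0.40489921]
 [ 0.19338014 -0.39617383]]
[311.85984219 -17.86194965]
```

```bash
python3 -m creep '[-0.002,0.001,0.12,0,1, -0.003,0.001,0.24,0,1, -0.003,0.001,0.34,0,1, -0.003,0.001,0.42,0,1, -0.003,0.001,0.45,0,1, -0.003,0.001,0.472,0,1, -0.003,0.001,0.472,0,1, -0.003,0.001,0.472,0,1]' 20; python3 -m creep '[0,0,0,0,0.85, 0,0,0,0,0.75, 0,0,0,0,0.65, 0,0,0,0,0.6, 0,0,0,0,0.6, 0,0,0,0,0.6, 0,0,0,0,0.6, 0,0,0,0,0.6]' 20
```

```text
clock: 18.75
tcp_pos: [0.3921, -0.3392, 0.0045]
tool_rot: [179.9, 0.1, 87.9]
ft_force: [0.5, 0.8, -0.6]
grip_width: 0.999
grip_force: 0.0
clock: 19.75
tcp_pos: [0.3918, -0.3388, 0.0038]
tool_rot: [180.0, 0.0, 87.9]
ft_force: [-1.4, 0.2, 4.2]
grip_width: 0.677
grip_force: 20.0
```

```bash
python3 -m creep '[0,0,-0.01,0,0.5, 0,0,-0.03,0,0.5, 0,0,-0.06,0,0.5, 0,0,-0.1,0,0.5, 0,0,-0.14,0,0.5, 0,0,-0.18,0,0.5, 0,0,-0.18,0,0.5, 0,0,-0.18,0,0.5]' 30; python3 -m creep '[0.06,-0.005,0,0,0.5, 0.14,-0.01,0,0,0.5, 0.22,-0.02,0,0,0.5, 0.3,-0.03,0,0,0.5, 0.38,-0.04,0,0,0.5, 0.44,-0.05,0,0,0.5, 0.47,-0.05,0,0,0.5, 0.47,-0.05,0,0,0.5]' 30
python3 - <<'E'
from h import *
im=r.get_image('scene')[:,:,::-1]
cv2.imwrite('pics/a9.png',cv2.resize(im[100:310,60:340],(800,600),interpolation=cv2.INTER_CUBIC))
E
```

```text
clock: 20.75
tcp_pos: [0.3916, -0.3385, 0.0753]
tool_rot: [-180.0, -0.0, 87.9]
ft_force: [0.4, 0.2, -2.1]
grip_width: 0.68
grip_force: 30.0
clock: 21.75
tcp_pos: [0.3789, -0.15, 0.0755]
tool_rot: [-180.0, -0.0, 87.9]
ft_force: [-0.1, 0.0, -0.7]
grip_width: 0.677
grip_force: 30.0
```

View pics/a9.png

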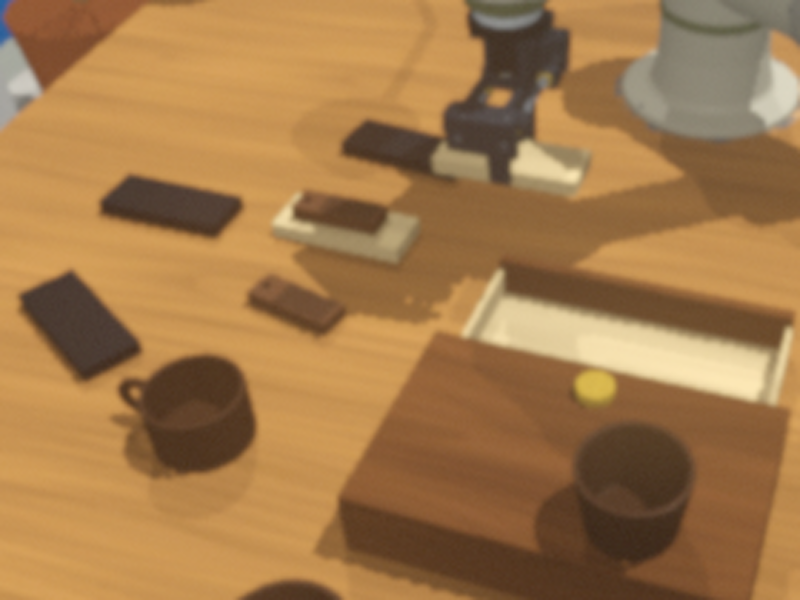

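The board is held level and the tile remains on the lower board at (340,212). I'll set the board down here.

```bash
python3 -m creep '[0,0,0.06,0,0.5, 0,0,0.12,0,0.5, 0,0,0.18,0,0.5, 0,0,0.23,0,0.5, 0,0,0.25,0,0.5, 0,0,0.262,0,0.5, 0,0,0.267,0,0.5, 0,0,0.267,0,0.5]' 30; python3 -m creep '[0,0,0,0,0.8, 0,0,0,0,0.9, 0,0,0,0,1, 0,0,-0.05,0,1, 0,0,-0.15,0,1, 0,0,-0.25,0,1, 0,0,-0.35,0,1, 0,0,-0.37,0,1]' 20; python3 -c "
from h import *
s=r.get_state();print(tool([.39,-.3388,s['tcp_pos'][2]]))"
```

```text
clock: 22.8
tcp_pos: [0.379, -0.1503, -0.0309]
tool_rot: [180.0, 0.0, 87.9]
ft_force: [-0.3, -0.7, -1.4]
grip_width: 0.681
grip_force: 30.0
clock: 23.8
tcp_pos: [0.3796, -0.1507, 0.1187]
tool_rot: [179.8, 0.1, 87.9]
ft_force: [0.4, -0.8, -0.9]
grip_width: 0.998
grip_force: 0.0
(array([-0.4689,  0.0434,  0.0013]), np.float64(87.87774845815305))
```

```bash
python3 -m creep '[-0.08,0.01,0,0,1, -0.16,0.02,0,0,1, -0.24,0.02,0,0,1, -0.32,0.03,0,0,1, -0.4,0.04,0,0,1, -0.47,0.043,-0.1,0,1, -0.47,0.043,-0.2,0,1, -0.47,0.043,-0.2,0,1]'; python3 -m creep '[0,0,0,0,1, 0,0,0,0,1, 0,0,0,0,1, 0,0,0,0,1, 0,0,0,0,1, 0,0,0,0,1, 0,0,0,0,1, 0,0,0,0,1]'
python3 - <<'E'
from h import *
m=r.camera_model('wrist'); b=r.get_image('wrist')[:,:,::-1]; cv2.imwrite('pics/wr3_raw.png',b); print(m['t'])
h=cv2.cvtColor(b,cv2.COLOR_BGR2HSV)
# board: low saturation & bright
for name,mask,z in [('board',(h[...,1]<130)&(h[...,2]>110),.018),('dark',(h[...,2]<115)&(h[...,1]>80),.036)]:
    mk=mask.astype(np.uint8); mk[260:]=0; mk=cv2.morphologyEx(mk,cv2.MORPH_OPEN,np.ones((3,3)))
    cs,_=cv2.findContours(mk,cv2.RETR_EXTERNAL,cv2.CHAIN_APPROX_SIMPLE)
    for c in cs:
        if cv2.contourArea(c)<300: continue
        rc=cv2.minAreaRect(c); M=cv2.boxPoints(rc); W=np.array([px2w('wrist',*p,z,1,m)[:2] for p in M])
        c0=tuple(np.int32(rc[0])); print(name,np.round(rc[0]),np.round(rc[1]),round(rc[2],1),'W',W.mean(0).round(4),np.linalg.norm(W[0]-W[1]).round(3),np.linalg.norm(W[1]-W[2]).round(3), np.degrees(np.arctan2(*(W[0]-W[1])[::-1])).round(1), b[c0[1],c0[0]])
E
```

```text
clock: 24.8
tcp_pos: [0.3895, -0.3396, 0.1979]
tool_rot: [179.9, 0.1, 87.8]
ft_force: [0.6, 0.6, -0.3]
grip_width: 1.0
grip_force: 0.0
clock: 25.8
tcp_pos: [0.389, -0.3386, 0.1968]
tool_rot: [180.0, 0.0, 87.9]
ft_force: [-0.1, -0.9, -0.0]
grip_width: 1.002
grip_force: 0.0
[-0.40085583 -0.3487521   0.29768243]
board [261. 158.] [ 53. 124.] 2.0 W [ 0.3938 -0.3388] 0.15 0.06 -95.2 [ 51  67 100]
board [240.  30.] [61. 57.] 90.0 W [ 0.3762 -0.1974] 0.059 0.059 177.9 [129 184 222]
dark [260. 170.] [78. 29.] 90.0 W [ 0.3912 -0.347 ] 0.032 0.091 177.9 [29 38 60]
dark [490. 174.] [107.  42.] 90.0 W [ 0.6557 -0.3635] 0.046 0.13 177.9 [29 34 51]
dark [375. 145.] [26. 55.] 18.4 W [ 0.5204 -0.3223] 0.06 0.03 -105.6 [46 62 97]
```

Run:
```python
from h import *
P=lambda p,z:px2w('scene',60+p[0]*.35,100+p[1]*.35,z)[:2]
for n,ps,z in [('tile',[(308,192),(388,210),(382,232),(295,217)],.036),('low',[(297,192),(420,218),(402,255),(272,225)],.018)]:
    W=np.array([P(p,z) for p in ps]); d=W[1]+W[2]-W[0]-W[3]; print(n,W.mean(0),np.degrees(np.arctan2(d[1],d[0])),np.linalg.norm(d)/2)
b=cv2.imread('pics/wr3_raw.png'); m=r.camera_model('wrist')
L=cv2.cvtColor(b,cv2.COLOR_BGR2LAB).astype(int)
print('cols row158', b[158,225:300:3].sum(1)//3)
print('cols row120', b[120,225:300:3].sum(1)//3); print('col 261', b[85:235:4,261].sum(1)//3)
```

```text
tile [ 0.40287906 -0.33401718] 86.65914498114275 0.09884216508601398
low [ 0.39595453 -0.33479477] 85.10023863113031 0.15380031495310742
cols row158 [107 107 104 104 175 181 166  54  47  43  60  71  69  72  71  73  73 127
 228 227 217 141 156 154 164]
cols row120 [108 106 108 107 153 181 176 171 172 172 149 148 212 234 234 235 235 236
 236 236 233 197 148 150 149]
col 261 [109 112  89 153 175 173 175 175 175 225 119 100  74  75  75  74  73  73
  72  68  61  44  43  45  45  54  61  59  56  28  56  61 182 181 116 110
 110 113]
```

Run:
```python
from h import *
W=lambda u,v,z:px2w('wrist',u,v,z).round(4)[:2]
b=cv2.imread('pics/wr3_raw.png').astype(int).sum(2)//3
for v in (135,150,165,180,195,205): print(v,b[v,228:300:2])
print(W(245,158,.036),W(276,158,.036),W(261,124,.036),W(261,211,.036),'board',W(237,158,.018),W(289,158,.018),W(261,96,.018),W(261,218,.018))
```

```text
135 [106 103 104 108 158 233 238 239 214 101  77  75  76  75  76  74  75  75
  77  75  76  77  75  76  97 173 231 235 231 220 139 148 153 149 155 159]
150 [106 102 101 106 149 181 179 176 133  55  53  71  73  72  71  72  72  73
  72  74  72  71  74  79 137 222 229 227 228 190 115 153 154 152 154 159]
165 [107 106 100 102 144 172 177 176 129  53  46  48  47  43  45  44  51  69
  69  70  70  69  69  79 155 227 228 228 220 147 154 157 156 153 161 168]
180 [107 107 103 105 151 172 177 173 113  45  43  43  46  44  40  44  45  42
  46  46  45  44  43  78 166 226 228 228 196 140 161 158 157 163 166 172]
195 [110 108 104 109 159 172 178 171  98  59  57  62  60  59  61  59  64  61
  57  60  59  60  58 109 140 145 145 142 108 108 152 158 167 166 169 172]
205 [110 108 106 113 160 174 177 169  87  57  60  59  60  60  55  49  54  58
  58  59  56  58  67 141 174 176 176 159 100  94  97  94 107 118 158 172]
[ 0.3753 -0.3309] [ 0.4103 -0.3322] [ 0.3947 -0.2938] [ 0.3913 -0.3952] board [ 0.365  -0.3338] [ 0.4268 -0.3361] [ 0.3959 -0.2643] [ 0.3909 -0.4112]
```

```bash
python3 -m creep '[-0.013,0.01,0.12,0.022,1, -0.013,0.01,0.24,0.022,1, -0.013,0.01,0.36,0.022,1, -0.013,0.01,0.45,0.022,1, -0.013,0.01,0.5,0.022,1, -0.013,0.01,0.522,0.022,0.9, -0.013,0.01,0.522,0.022,0.7, -0.013,0.01,0.522,0.022,0.55]' 20; python3 -m creep '[0,0,0,0,0.45, 0,0,0,0,0.35, 0,0,0,0,0.3, 0,0,0,0,0.3, 0,0,0,0,0.3, 0,0,0,0,0.3, 0,0,0,0,0.3, 0,0,0,0,0.3]' 25
```

```text
clock: 26.85
tcp_pos: [0.3932, -0.3445, -0.0111]
tool_rot: [179.9, 0.1, 85.9]
ft_force: [0.6, -0.3, 0.3]
grip_width: 0.697
grip_force: 0.0
clock: 27.85
tcp_pos: [0.3928, -0.3441, -0.0118]
tool_rot: [180.0, 0.0, 85.9]
ft_force: [-1.8, 0.9, 5.4]
grip_width: 0.401
grip_force: 25.0
```

```bash
python3 -m creep '[0,0,-0.02,0,0.3, 0,0,-0.07,0,0.3, 0,0,-0.15,0,0.3, 0,0,-0.23,0,0.3, 0,0,-0.3,0,0.3, 0.06,0.03,-0.3,0,0.3, 0.16,0.08,-0.3,0,0.3, 0.26,0.13,-0.3,0,0.3]' 35; python3 -c "
from h import *
s=r.get_state();print(tool([.522,.064,s['tcp_pos'][2]]))"
```

```text
clock: 28.85
tcp_pos: [0.4525, -0.2429, 0.1082]
tool_rot: [180.0, -0.0, 85.8]
ft_force: [0.5, 0.2, -0.8]
grip_width: 0.406
grip_force: 35.0
(array([0.7777, 0.1177, 0.    ]), np.float64(85.84896079558233))
```

```bash
python3 -m creep '[0.1,0.02,0,0,0.3, 0.22,0.04,0,0,0.3, 0.34,0.05,0,0,0.3, 0.46,0.07,0,0,0.3, 0.58,0.09,0,0,0.3, 0.7,0.11,0,-0.01,0.3, 0.76,0.118,0,-0.018,0.3, 0.777,0.118,0,-0.018,0.3]' 35; python3 -m creep '[0,0,0,0,0.3, 0,0,0,0,0.3, 0,0,0,0,0.3, 0,0,0,0,0.3, 0,0,0,0,0.3, 0,0,0,0,0.3, 0,0,0,0,0.3, 0,0,0,0,0.3]'
python3 - <<'E'
from h import *
m=r.camera_model('wrist'); b=r.get_image('wrist'); cv2.imwrite('pics/wr4_raw.png',b[:,:,::-1]); cv2.imwrite('pics/top4.png',r.get_image('top')[:,:,::-1])
a=cv2.resize(b[:,:,::-1],(400,300)); c=cv2.resize(r.get_image('scene')[160:310,180:380,::-1],(400,300),interpolation=cv2.INTER_CUBIC)
cv2.imwrite('pics/a10.png',np.vstack([a,c]))
E
```

```text
clock: 29.85
tcp_pos: [0.5214, 0.0637, 0.108]
tool_rot: [-180.0, -0.0, 87.6]
ft_force: [-0.2, -0.7, -2.0]
grip_width: 0.405
grip_force: 35.0
clock: 30.85
tcp_pos: [0.5215, 0.0626, 0.108]
tool_rot: [180.0, -0.0, 87.5]
ft_force: [-0.1, -0.6, -0.9]
grip_width: 0.405
grip_force: 35.0
```

View pics/a10.png

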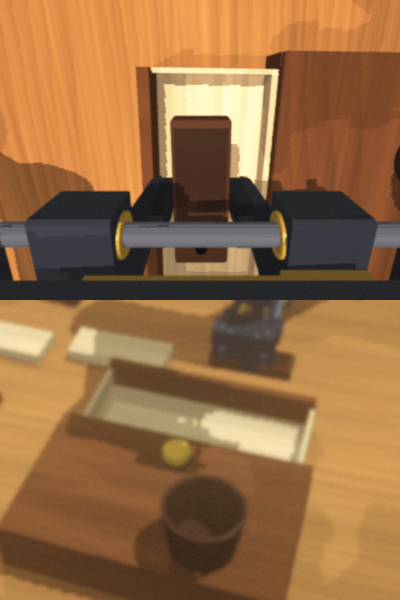

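The wrist view shows the tile at (201,160), aligned with the drawer interior (158-268, from 73 down). I'll check its clearances numerically.

Run:
```python
from h import *
W=lambda u,v,z:px2w('wrist',u,v,z,1.28).round(4)[:2]
print('endwall outer',W(155,70,.042),W(277,70,.042),'front panel inner top',W(157,80,.054),'outer',W(138,70,.054),'riser front',W(270,55,.066),'back wall outer',W(275,100,.042), 'tile end',W(173,117,.108+.037+.0-.0),W(230,117,.108+.037),W(201,262,.145))
```

```text
endwall outer [0.4793 0.143 ] [0.5999 0.1378] front panel inner top [0.4824 0.1335] outer [0.4654 0.1433] riser front [0.586  0.1504] back wall outer [0.5991 0.1085] tile end [0.5061 0.1115] [0.5413 0.11  ] [0.5187 0.003 ]
```

```bash
python3 -m creep '[0,0.015,0.07,0,0.3, 0,0.015,0.14,0,0.3, 0,0.015,0.2,0,0.3, 0,0.015,0.25,0,0.3, 0,0.015,0.28,0,0.3, 0,0.015,0.3,0,0.3, 0,0.015,0.312,0,0.3, 0,0.015,0.312,0,0.3]' 35; python3 -m creep '[0,0,0.002,0,0.45, 0,0,0.002,0,0.52, 0,0,0.002,0,0.55, 0,0,0,0,0.55, 0,0,-0.06,0,0.55, 0,0,-0.15,0,0.55, 0,0,-0.27,0,0.7, 0,0,-0.35,0,1]' 20; python3 -c "
from h import *
s=r.get_state();print(s['ft_force'],tool([.521,-.33,s['tcp_pos'][2]]))"
```

```text
clock: 32.0
tcp_pos: [0.5275, 0.0624, -0.0167]
tool_rot: [180.0, -0.0, 87.5]
ft_force: [-1.0, 0.4, -0.6]
grip_width: 0.405
grip_force: 35.0
clock: 33.0
tcp_pos: [0.5279, 0.0623, 0.1255]
tool_rot: [179.9, 0.0, 87.5]
ft_force: [-0.3, 0.8, -0.0]
grip_width: 0.752
grip_force: 0.0
[-0.34376677  0.79619251 -0.03272703] (array([-9.807e-01,  2.550e-02,  2.000e-04]), np.float64(87.51034103373665))
```

```bash
python3 -m creep '[-0.12,0,-0.05,0,1, -0.25,0,-0.1,0,1, -0.38,0.01,-0.15,0,1, -0.51,0.01,-0.18,0,1, -0.64,0.02,-0.18,0,1, -0.77,0.025,-0.18,0,1, -0.9,0.025,-0.18,0,1, -0.98,0.025,-0.18,0,1]'; python3 -m creep '[0,0,0,0.12,1, 0,0,0,0.12,1, 0,0,0,0.12,1, 0,0,0,0.12,1, 0,0,0,0.12,1, 0,0,0,0.12,1, 0,0,0,0.12,1, 0,0,0,0.12,1]'
cat > tile.py <<'E'
from h import *
m=r.camera_model('wrist'); b=r.get_image('wrist')[:,:,::-1]; cv2.imwrite('pics/wr5_raw.png',b)
g=b.astype(int).sum(2)//3; h=cv2.cvtColor(b,cv2.COLOR_BGR2HSV)
mk=((g<95)).astype(np.uint8); mk[250:]=0; mk=cv2.morphologyEx(mk,cv2.MORPH_OPEN,np.ones((3,3)))
cs,_=cv2.findContours(mk,cv2.RETR_EXTERNAL,cv2.CHAIN_APPROX_SIMPLE)
for c in cs:
    if cv2.contourArea(c)<400: continue
    Wc=np.array([px2w('wrist',*p,.018,1,m)[:2] for p in c[:,0].astype(float)],dtype=np.float32)
    print(np.round(cv2.minAreaRect(c)[0]),cv2.minAreaRect(Wc),np.degrees(np.arctan2(*(cv2.boxPoints(cv2.minAreaRect(Wc))[1:3]-cv2.boxPoints(cv2.minAreaRect(Wc))[0:2])[:, ::-1].T)),b[int(cv2.minAreaRect(c)[0][1]),int(cv2.minAreaRect(c)[0][0])])
print(r.get_state()['tcp_pos'])
E
python3 tile.py
```

```text
clock: 34.0
tcp_pos: [0.5198, -0.3319, 0.195]
tool_rot: [-180.0, -0.0, 87.4]
ft_force: [1.0, 0.9, -0.8]
grip_width: 0.999
grip_force: 0.0
clock: 35.0
tcp_pos: [0.5204, -0.3297, 0.1952]
tool_rot: [-180.0, 0.0, 76.7]
ft_force: [0.4, -0.5, 0.5]
grip_width: 0.998
grip_force: 0.0
[369. 234.] ((0.6382576823234558, -0.45470741391181946), (0.040118273347616196, 0.07079429924488068), 76.74020385742188) [-13.259794  76.74025 ] [42 38 37]
[ 52. 199.] ((0.2521475553512573, -0.31775790452957153), (0.12959349155426025, 0.13667058944702148), 76.74020385742188) [-13.259792  76.7402  ] [27 28 26]
[254. 187.] ((0.507503092288971, -0.36345115303993225), (0.15801681578159332, 0.05717001110315323), 74.69182586669922) [-15.3081875  74.6918   ] [ 55  82 132]
[131. 185.] ((0.3651351034641266, -0.3284008502960205), (0.16871535778045654, 0.0694451704621315), 83.2249526977539) [-6.775035 83.22495 ] [ 56  98 149]
[164. 167.] ((0.40973806381225586, -0.3170425295829773), (0.17481708526611328, 0.07055877149105072), 87.73068237304688) [-2.2693288 87.73068  ] [128 178 219]
[416. 145.] ((0.7114166617393494, -0.35838717222213745), (0.10980179905891418, 0.13137681782245636), 29.695274353027344) [-60.3047    29.695276] [41 55 89]
[134.  46.] ((0.4208119213581085, -0.17859436571598053), (0.09531322121620178, 0.015667174011468887), 87.3324966430664) [-2.667482 87.33247 ] [ 41  72 118]
[ 0.520416   -0.32968993  0.19520595]
```

Run:
```python
from h import *
b=cv2.imread('pics/wr5_raw.png').astype(int)
for v in (130,145,160,175,190): print(v,[f"{p[2]}" for p in b[v,210:310:3]])
print('col',[(v,b[v,258,2]) for v in range(90,250,4)])
for z in [.0]: print([w2px('wrist',[.5215+dx*np.cos(np.radians(76))+dy*np.sin(np.radians(76)),-.339+dx*np.sin(np.radians(76))-dy*np.cos(np.radians(76)),.018]).round(0) for dx in(-.05,.05) for dy in (-.018,.018)])
```

```text
130 ['236', '230', '238', '227', '230', '234', '239', '241', '238', '233', '237', '233', '233', '126', '106', '109', '108', '112', '109', '118', '120', '121', '126', '125', '191', '215', '227', '240', '240', '240', '241', '241', '245', '244']
145 ['244', '237', '229', '237', '227', '221', '236', '235', '237', '237', '229', '234', '222', '109', '94', '94', '91', '93', '92', '91', '92', '92', '105', '131', '225', '226', '229', '227', '240', '240', '240', '240', '241', '245']
160 ['233', '239', '235', '227', '238', '229', '218', '233', '233', '232', '236', '225', '204', '101', '92', '93', '91', '91', '89', '91', '88', '93', '107', '149', '226', '240', '232', '230', '224', '239', '240', '241', '240', '241']
175 ['161', '156', '185', '229', '232', '233', '227', '225', '229', '229', '229', '233', '196', '94', '90', '88', '88', '88', '88', '90', '90', '93', '114', '205', '225', '240', '239', '229', '225', '223', '238', '238', '240', '239']
190 ['164', '164', '160', '148', '142', '152', '142', '144', '141', '140', '140', '142', '115', '130', '131', '131', '131', '131', '130', '130', '131', '
[... 341 characters left out ...]
p.int64(95)), (138, np.int64(96)), (142, np.int64(96)), (146, np.int64(93)), (150, np.int64(92)), (154, np.int64(94)), (158, np.int64(94)), (162, np.int64(94)), (166, np.int64(92)), (170, np.int64(90)), (174, np.int64(87)), (178, np.int64(90)), (182, np.int64(119)), (186, np.int64(131)), (190, np.int64(131)), (194, np.int64(125)), (198, np.int64(29)), (202, np.int64(75)), (206, np.int64(90)), (210, np.int64(151)), (214, np.int64(149)), (218, np.int64(149)), (222, np.int64(149)), (226, np.int64(150)), (230, np.int64(154)), (234, np.int64(154)), (238, np.int64(154)), (242, np.int64(148)), (246, np.int64(143))]
[array([245., 208.]), array([274., 208.]), array([245., 126.]), array([276., 126.])]
```

```bash
python3 -m creep '[-0.021,0.012,0.12,0,1, -0.021,0.012,0.24,0,1, -0.021,0.012,0.36,0,1, -0.021,0.012,0.48,0,1, -0.021,0.012,0.54,0,1, -0.021,0.012,0.564,0,0.9, -0.021,0.012,0.564,0,0.7, -0.021,0.012,0.564,0,0.55]' 20; python3 -m creep '[0,0,0,0,0.45, 0,0,0,0,0.35, 0,0,0,0,0.3, 0,0,0,0,0.3, 0,0,0,0,0.3, 0,0,0,0,0.3, 0,0,0,0,0.3, 0,0,0,0,0.3]' 25
```

```text
clock: 36.05
tcp_pos: [0.5237, -0.3395, -0.0291]
tool_rot: [179.9, 0.1, 76.7]
ft_force: [0.1, -0.5, -0.7]
grip_width: 0.698
grip_force: 0.0
clock: 37.05
tcp_pos: [0.5233, -0.3391, -0.03]
tool_rot: [180.0, 0.0, 76.7]
ft_force: [-0.7, 1.2, 5.3]
grip_width: 0.408
grip_force: 24.7
```

```bash
python3 -m creep '[0,0,-0.02,0,0.3, 0,0,-0.08,0,0.3, 0,0,-0.16,0,0.3, 0,0,-0.25,0,0.3, 0,0,-0.325,0,0.3, 0.1,-0.02,-0.325,-0.02,0.3, 0.22,-0.05,-0.325,-0.05,0.3, 0.34,-0.08,-0.325,-0.07,0.3]' 35; python3 -m creep '[0.12,-0.03,0,-0.02,0.3, 0.24,-0.06,0,-0.04,0.3, 0.3,-0.072,0,-0.05,0.3, 0.3,-0.072,0,-0.05,0.3, 0.3,-0.072,0,-0.05,0.3, 0.3,-0.072,0,-0.05,0.3, 0.3,-0.072,0,-0.05,0.3, 0.3,-0.072,0,-0.05,0.3]'
python3 - <<'E'
from h import *
s=r.get_state();print(tool([.522,-.074,s['tcp_pos'][2]]))
b=r.get_image('wrist').astype(int); cv2.imwrite('pics/wr6.png',b[:,:,::-1])
E
```

```text
clock: 38.05
tcp_pos: [0.5229, -0.1978, 0.0996]
tool_rot: [-180.0, -0.0, 83.1]
ft_force: [0.7, 0.3, -1.1]
grip_width: 0.402
grip_force: 34.7
clock: 39.05
tcp_pos: [0.5093, -0.077, 0.0995]
tool_rot: [-180.0, -0.0, 87.5]
ft_force: [0.2, 0.7, -1.1]
grip_width: 0.405
grip_force: 34.7
(array([ 0.0089,  0.0314, -0.    ]), np.float64(87.4753619758859))[ WARN:0@1.191] global loadsave.cpp:1063 imwrite_ Unsupported depth image for selected encoder is fallbacked to CV_8U.
```

```bash
python3 -m creep '[0.009,0.031,0.03,0,0.3, 0.009,0.031,0.1,0,0.3, 0.009,0.031,0.17,0,0.3, 0.009,0.031,0.23,0,0.3, 0.009,0.031,0.26,0,0.3, 0.009,0.031,0.28,0,0.3, 0.009,0.031,0.29,0,0.3, 0.009,0.031,0.29,0,0.3]' 35; python3 -m creep '[0,0,0.002,0,0.45, 0,0,0.002,0,0.52, 0,0,0.002,0,0.55, 0,0,0,0,0.55, 0,0,-0.06,0,0.55, 0,0,-0.15,0,0.55, 0,0,-0.27,0,0.7, 0,0,-0.35,0,1]' 20
python3 - <<'E'
from h import *
s=r.get_state();print(tool([.379,-.150,s['tcp_pos'][2]]))
E
```

```text
clock: 40.1
tcp_pos: [0.5221, -0.0737, -0.0161]
tool_rot: [180.0, 0.0, 87.5]
ft_force: [0.8, 0.6, -1.2]
grip_width: 0.403
grip_force: 34.7
clock: 41.1
tcp_pos: [0.5222, -0.0737, 0.1259]
tool_rot: [179.9, 0.0, 87.5]
ft_force: [0.5, 0.0, 0.2]
grip_width: 0.755
grip_force: 0.0
(array([-0.2061, -0.3494, -0.0006]), np.float64(87.51038664201066))
```

```bash
python3 -m creep '[-0.03,-0.05,0,0,1, -0.06,-0.1,0,0,1, -0.1,-0.18,0,0,1, -0.14,-0.25,0,0,1, -0.19,-0.32,0,0,1, -0.206,-0.35,0,-0.004,1, -0.206,-0.35,0.1,-0.004,1, -0.206,-0.35,0.2,-0.004,1]' 20; python3 -m creep '[0,0,0.1,0,1, 0,0,0.17,0,1, 0,0,0.187,0,1, 0,0,0.187,0,0.9, 0,0,0.187,0,0.75, 0,0,0.187,0,0.6, 0,0,0.187,0,0.5, 0,0,0.187,0,0.5]' 20;  python3 -m creep '[0,0,0,0,0.5, 0,0,0,0,0.5, 0,0,0,0,0.5, 0,0,0,0,0.5, 0,0,0,0,0.5, 0,0,0,0,0.5, 0,0,0,0,0.5, 0,0,0,0,0.5]' 30
```

```text
clock: 42.1
tcp_pos: [0.379, -0.15, 0.043]
tool_rot: [179.9, 0.1, 87.9]
ft_force: [0.6, -0.6, -1.0]
grip_width: 0.999
grip_force: 0.0
clock: 43.1
tcp_pos: [0.3789, -0.1501, -0.0305]
tool_rot: [179.9, 0.0, 87.9]
ft_force: [-0.5, 0.9, 7.0]
grip_width: 0.677
grip_force: 20.0
clock: 44.1
tcp_pos: [0.3788, -0.1501, -0.0305]
tool_rot: [179.9, 0.0, 87.9]
ft_force: [0.1, 0.3, 7.0]
grip_width: 0.672
grip_force: 30.0
```

```bash
python3 -m creep '[0,0,-0.02,0,0.5, 0,0,-0.08,0,0.5, 0,0,-0.15,0,0.5, 0,0,-0.22,0,0.5, 0,0,-0.25,0,0.5, 0,0,-0.25,0,0.5, 0,0,-0.25,0,0.5, 0,0,-0.25,0,0.5]' 30
python3 - <<'E'
from h import *
for n in ('top','scene'):
    m=r.camera_model(n); b=r.get_image(n)[:,:,::-1]; cv2.imwrite(f'pics/{n}7.png',b)
    P=[.395,-.338,.018]; u,v=w2px(n,P).astype(int); h=cv2.cvtColor(np.ascontiguousarray(b),cv2.COLOR_BGR2HSV)
    w=b[v,u]; print(n,(u,v),w,h[v,u], b[v+25,u],h[v+25,u])
    mk=(h[...,1]<int(h[v,u,1])*.5+.5*int(h[v+25,u,1])).astype(np.uint8); mk=cv2.morphologyEx(mk,cv2.MORPH_OPEN,np.ones((3,3)))
    lab=cv2.connectedComponents(mk)[1]; c=cv2.findContours((lab==lab[v,u]).astype(np.uint8),cv2.RETR_EXTERNAL,cv2.CHAIN_APPROX_NONE)[0][0]
    W=np.array([px2w(n,*p,.018,1,m)[:2] for p in c[:,0].astype(float)],dtype=np.float32); R=cv2.minAreaRect(W); print(R)
E
```

```text
clock: 45.1
tcp_pos: [0.378, -0.1495, 0.0681]
tool_rot: [-179.9, -0.1, 87.9]
ft_force: [-0.7, 0.2, -1.0]
grip_width: 0.678
grip_force: 30.0
top (np.int64(332), np.int64(221)) [ 93 131 157] [ 18 104 157] [ 64 113 178] [ 13 163 178]
((0.2525310218334198, 0.0379127562046051), (0.6222687363624573, 0.778208315372467), 55.66941833496094)
scene (np.int64(180), np.int64(177)) [117 161 182] [ 20  91 182] [ 58 102 145] [ 15 153 145]
((0.4006139636039734, -0.33658337593078613), (0.1638641059398651, 0.08108440041542053), 84.5367431640625)
```

```bash
python3 -m creep '[-0.06,0.01,0,0,0.5, -0.14,0.02,0,0,0.5, -0.22,0.03,0,0.01,0.5, -0.3,0.04,0,0.02,0.5, -0.38,0.05,0,0.024,0.5, -0.44,0.058,0,0.024,0.5, -0.467,0.058,0,0.024,0.5, -0.467,0.058,0.05,0.024,0.5]' 30; python3 -m creep '[0,0,0.05,0,0.5, 0,0,0.1,0,0.5, 0,0,0.13,0,0.5, 0,0,0.14,0,0.5, 0,0,0.145,0,0.5, 0,0,0.148,0,0.5, 0,0,0.15,0,0.5, 0,0,0.15,0,0.5]'
```

```text
clock: 46.2
tcp_pos: [0.3949, -0.3382, 0.0492]
tool_rot: [179.9, 0.1, 85.7]
ft_force: [-0.3, 0.3, -2.0]
grip_width: 0.678
grip_force: 30.0
clock: 47.2
tcp_pos: [0.3947, -0.3374, -0.011]
tool_rot: [180.0, 0.0, 85.7]
ft_force: [-0.2, -0.3, -1.0]
grip_width: 0.675
grip_force: 30.0
```

```bash
python3 -m creep '[0,0,0.003,0,0.5, 0,0,0.003,0,0.7, 0,0,0.003,0,0.9, 0,0,0.003,0,1, 0,0,0.003,0,1, 0,0,-0.1,0,1, 0,0,-0.2,0,1, 0,0,-0.3,0,1]' 20; python3 -m creep '[0,0,-0.15,0,0, 0,0,-0.25,0,0, 0,0,-0.25,0,0, 0,0,-0.25,0,0, 0,0,-0.25,0,0, 0,0,-0.25,0,0, 0,0,-0.25,0,0, 0,0,-0.25,0,0]' 10
python3 - <<'E'
from h import *
b=r.get_image('wrist')[:,:,::-1]; c=r.get_image('scene')[140:260,130:330,::-1]
print(r.get_state()['tcp_pos'],tool([.40,-.005,.11]))
cv2.imwrite('pics/wr8.png',b)
a=np.vstack([cv2.resize(b[60:260,130:430],(500,333),interpolation=cv2.INTER_CUBIC),cv2.resize(c,(500,260),interpolation=cv2.INTER_CUBIC)]); cv2.imwrite('pics/a11.png',a)
E
```

```text
clock: 48.2
tcp_pos: [0.3945, -0.3372, 0.1101]
tool_rot: [-180.0, -0.0, 85.7]
ft_force: [1.0, 0.2, 0.2]
grip_width: 0.997
grip_force: 0.0
clock: 49.2
tcp_pos: [0.3946, -0.3373, 0.2087]
tool_rot: [-180.0, -0.0, 85.7]
ft_force: [-0.7, 0.2, -0.3]
grip_width: 0.112
grip_force: 0.0
[ 0.3946092  -0.33735434  0.20877371] (array([ 0.8295, -0.0487,  0.247 ]), np.float64(85.70910540928725))
```

View pics/a11.png

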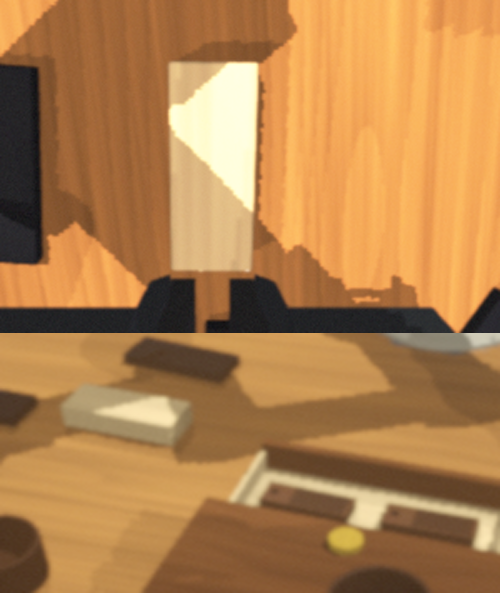

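The final view shows the top board flush on the lower one in both crops, and both tiles flat in the drawer at (305,500) and (430,525). Next is pushing the drawer shut.

```bash
python3 -m creep '[0.1,-0.006,0,0.11,0, 0.22,-0.01,0,0.22,0, 0.34,-0.02,0,0.33,0, 0.46,-0.03,0,0.44,0, 0.58,-0.035,0,0.55,0, 0.7,-0.04,0,0.66,0, 0.8,-0.047,0,0.77,0, 0.84,-0.048,0,0.88,0]' 10; python3 -m creep '[0,0,0,0.1,0, 0,0,0,0.1,0, 0,0,0.1,0.1,0, 0,0,0.2,0.1,0, 0,0,0.3,0.1,0, 0,0,0.4,0.1,0, 0,0,0.5,0.1,0, 0,0,0.515,0.1,0]'; python3 -c "
from h import *
print(tool([.446,-.001,.003]))"
```

```text
clock: 50.3
tcp_pos: [0.4004, 0.0009, 0.209]
tool_rot: [180.0, -0.0, 6.3]
ft_force: [-0.4, -0.3, -0.0]
grip_width: 0.007
grip_force: 0.0
clock: 51.3
tcp_pos: [0.3994, -0.0007, 0.0014]
tool_rot: [-179.9, 0.2, -2.4]
ft_force: [-0.1, -0.2, 0.6]
grip_width: 0.007
grip_force: 0.0
(array([ 0.1164, -0.0042, -0.0044]), np.float64(-2.3657322630628754))
```

```bash
python3 -m creep '[0.05,0,0,0,0, 0.08,0,0,0,0, 0.11,0,0,0,0, 0.13,0,0,0,0, 0.15,0,0,0,0, 0.18,0,0,0,0, 0.21,0,0,0,0, 0.24,0,0,0,0]'; python3 -m creep '[0.03,0,0,0,0, 0.06,0,0,0,0, 0.09,0,0,0,0, 0.12,0,0,0,0, 0.14,0,0,0,0, 0.16,0,0,0,0, 0.17,0,0,0,0, 0.175,0,0,0,0]'
```

```text
clock: 52.3
tcp_pos: [0.4958, -0.0054, 0.0029]
tool_rot: [180.0, 0.2, -2.5]
ft_force: [-8.2, -4.2, 4.0]
grip_width: 0.005
grip_force: 3.6
clock: 53.3
tcp_pos: [0.5642, -0.0088, 0.0027]
tool_rot: [179.9, 0.4, -2.5]
ft_force: [-13.5, -5.7, 7.2]
grip_width: 0.002
grip_force: 6.8
```

```bash
python3 -m creep '[0.005,0,0,0,0, 0.01,0,0,0,0, 0.015,0,0,0,0, 0.02,0,0,0,0, 0.025,0,0,0,0, 0.025,0,0,0,0, 0.025,0,0,0,0, 0.025,0,0,0,0]'
```

```text
clock: 54.3
tcp_pos: [0.5754, -0.0092, 0.0027]
tool_rot: [180.0, 0.2, -2.5]
ft_force: [-6.6, -4.1, 2.2]
grip_width: 0.005
grip_force: 2.9
```

```bash
python3 -m creep '[0.003,0,0,0,0, 0.006,0,0,0,0, 0.009,0,0,0,0, 0.012,0,0,0,0, 0.012,0,0,0,0, 0.012,0,0,0,0, 0.012,0,0,0,0, 0.012,0,0,0,0]'
```

```text
clock: 55.3
tcp_pos: [0.579, -0.0091, 0.0026]
tool_rot: [180.0, 0.3, -2.5]
ft_force: [-12.3, -3.9, 6.0]
grip_width: 0.007
grip_force: 6.3
```

```bash
python3 -m creep '[0.003,0,0,0,0, 0.006,0,0,0,0, 0.009,0,0,0,0, 0.01,0,0,0,0, 0.01,0,0,0,0, 0.01,0,0,0,0, 0.01,0,0,0,0, 0.01,0,0,0,0]'
```

```text
clock: 56.3
tcp_pos: [0.5787, -0.009, 0.0026]
tool_rot: [180.0, 1.0, -2.4]
ft_force: [-36.7, -5.0, 22.1]
grip_width: 0.009
grip_force: 18.5
```

End stop reached. I'll back off and check that it caught.

```bash
python3 -m creep '[-0.02,0,0,0,0, -0.05,0,0,0,0, -0.1,0,0,0,0, -0.2,0,0,0,0, -0.35,0,-0.05,0,0, -0.45,0,-0.15,0,0, -0.45,0,-0.3,0,0, -0.45,0,-0.45,0,0]'; python3 -m creep '[0,0,-0.1,0,0, 0,0.2,-0.1,0,0, 0,0.3,-0.1,0,0, 0,0.4,-0.1,0,0, 0,0.5,-0.1,0,0, 0,0.5,-0.1,0,0, 0,0.5,-0.1,0,0, 0,0.5,-0.1,0,0]'
python3 - <<'E'
from h import *
print(r.get_state()['ft_force'])
for n in('top','scene'):
    b=r.get_image(n); cv2.imwrite(f'pics/{n}9.png',b[:,:,::-1]); o=cv2.imread(f'pics/{n}0_raw.png')[:,:,::-1]
    ref=cv2.imread('pics/top1_raw.png' if n=='top' else 'pics/sc1_raw.png')[:,:,::-1]
    print(n)
    for y in(-.11,-.05,.05,.11):
        for x in (.5,.54,.57):
            u,v=w2px(n,[x,y,.03]).astype(int); print((x,y),'start',o[v,u],'open',ref[v,u],'now',b[v,u])
    u,v=w2px(n,[.6242,-.008,.078]).astype(int); print('latch',b[v,u],o[v,u])
E
```

```text
clock: 57.3
tcp_pos: [0.4051, -0.0009, 0.1852]
tool_rot: [180.0, -0.1, -2.5]
ft_force: [1.9, -0.9, -0.0]
grip_width: 0.008
grip_force: 0.0
clock: 58.3
tcp_pos: [0.3969, -0.1999, 0.223]
tool_rot: [180.0, -0.0, -2.4]
ft_force: [0.2, -0.4, 0.0]
grip_width: 0.008
grip_force: 0.0
[ 0.23820025 -0.38411888  0.03930954]
top
(0.5, -0.11) start [187 120  68] open [236 212 156] now [184 117  67]
(0.54, -0.11) start [171 108  62] open [235 210 154] now [193 124  71]
(0.57, -0.11) start [165 105  61] open [240 217 161] now [182 116  68]
(0.5, -0.05) start [169 106  61] open [240 218 162] now [168 106  62]
(0.54, -0.05) start [173 109  62] open [239 218 161] now [193 124  70]
(0.57, -0.05) start [164 104  60] open [242 221 166] now [185 118  67]
(0.5, 0.05) start [177 113  66] open [123 117 102] now [187 120  69]
(0.54, 0.05) start [174 109  63] open [139 132 115] now [193 123  72]
(0.57, 0.05) start [171 108  62] open [151 143 127] now [192 123  72]
(0.5, 0.11) start [162 102  60] open [186 177 156] now [181 116  66]
(0.54, 0.11) start [177 113  66] open [190 181 161] now [197 128  74]
(0.57, 0.1
[... 275 characters left out ...]
open [114  77  46] now [139  91  52]
(0.5, -0.05) start [194 141  77] open [235 214 165] now [200 148  83]
(0.54, -0.05) start [187 135  74] open [247 226 176] now [192 140  77]
(0.57, -0.05) start [136  89  51] open [162 111  67] now [150  98  56]
(0.5, 0.05) start [188 137  77] open [221 198 151] now [197 146  81]
(0.54, 0.05) start [196 144  81] open [254 232 183] now [202 149  85]
(0.57, 0.05) start [135  89  54] open [161 111  67] now [137  89  50]
(0.5, 0.11) start [184 135  76] open [201 179 133] now [202 150  83]
(0.54, 0.11) start [178 127  70] open [254 233 183] now [198 145  82]
(0.57, 0.11) start [137  90  52] open [166 121  77] now [143  95  54]
latch [213 179  73] [228 195  80]
```

The image values now match the start frame (table wood in front of the riser), so the drawer is shut and has stayed caught, and the arm is clear. I'll hand in.

```bash
python3 -c "
from plant import r
print(r.finish_job())"
```

```text
the job is handed in; nothing more can be done
None
```

I handed the job in, but the hand-in call returned no verdict: both brown tiles (the pressed one and the only loose one I found) are in the drawer, which is shut and caught, the top board is flush on the lower one, and the cup and mug were not touched.

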